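# Line up the round cutting dies by size

### The arm

A 6-joint arm with a two-finger parallel gripper is mounted at the origin on the work surface. World frame = base frame: x ahead of the robot, y to its left, z up, the work surface at z = 0. Lengths are in m, angles in rad, forces in N, time in s.
With the tool pointing down it reaches from about 0.3 to 0.825 m from the base axis. Payload 5.4 kg.
Tool frame: the origin (TCP) lies at the very end of the fingers, on their centre line; the grasp point (between the pads) lies 19 mm behind it; z points along the fingers, x is the direction in which the jaws open and shut, and the axes are right-handed (so a half turn about z gives the same grasp; the last joint's range is limited). The gripper opens to 92 mm and grips with 3 to 60 N. Pads are 20 mm wide; open, the fingers measure 128 mm over their backs; the gripper's body (75 mm by 189 mm) begins 69 mm behind the grasp point.
Start: joints at [1.109, 0.158, 1.597, -0, 1.386, -0.21], TCP at [0.143, 0.557, 0.215] pointing down, gripper open.
Joint ranges: [-2.91, 2.91], [-0.94, 2.29], [0.18, 2.7], [-1.29, 4.43], [0.17, 2.64], [-3, 3]. Speed limits (rad/s): [2.57, 2.57, 3.14, 3.14, 3.14, 3.14].

### API

Orientations are given as a rotation vector (axis times angle).
In Python, from workcell import bot gives the robot as it stands. Calls block until the motion is done:
- bot.goto(position, orientation): joint-space move of the TCP to a pose.
- bot.line_to(position, rot=None, max_speed=0.15): straight line of the TCP; rot=None keeps the orientation; max_speed is the mean speed in m/s.
- bot.set_joints(angles): joint-space move.
- bot.set_gripper(opening, newtons=None): opening from 0.0 (shut) to 1.0 (fully open); newtons is the grip in N (None keeps the last); returns when the fingers have stopped.
- bot.hold(seconds).
- bot.inverse_kinematics(position, orientation): joint angles nearest the present ones, or None.
- bot.read_camera(name): name is "scene" or "top"; returns a dict with "pixels" (384x512x3 uint8, blue, green, red), "fx", "fy", "cx", "cy" (pixels), "R" (3x3) and "t" (3): a world point X has camera coordinates R X + t. Camera axes: x right, y down, z forward; pixel columns grow to the right and rows downward; lengths in m; the calibration is good to about 2 mm. A picture is of the moment at which its call begins. There is no depth.
A pose or a line that the arm cannot do raises bot.MotionError and nothing moves.
- bot.job_done(): hands the job in, once; it reports no verdict.
Readings, each from a call of its own:
- bot.current_clock(): time.
- bot.current_joints(): joint angles.
- bot.current_joint_vel(): joint speeds.
- bot.current_effort(): joint torques, N m.
- bot.current_ee_pos(): TCP position.
- bot.current_tool_rot(): TCP orientation.
- bot.current_contact_force(): force on the tool from outside, world axes, zero at the start.
- bot.current_ft_torque(): the same for the moment, N m.
- bot.current_opening(): opening from 0.0 (shut) to 1.0 (fully open).
Only numpy, scipy, OpenCV 4.12 (cv2) and the standard library are available. Lean on these libraries where they do the work, as an engineer would, in place of code of your own. Each camera call takes 0.05 s, during which the arm holds its last target. There are 200 camera calls.

### The job

Set out the four round cutting dies for the press: stand one on each mark of the plywood board, centred on its mark and flat, the same way up as now, in order of size, with the smallest on the mark next to the red stop and the largest on the mark next to the white stop. Leave the glue jar standing where it is.

Things in the scene. Friction and masses are not known exactly. Their poses are not given: they have to be found in the camera images.
- die24_center (a point): centre (half-way up, 16 mm above its underside) of the smallest die: a loose upright steel ring painted yellow, 24 mm outside diameter, 32 mm tall, wall 4 mm, a thin bare steel bar across its inside near the top. It starts standing on the table (z = 0) with its z axis up; round, so it can be gripped across its outside at any yaw.
- die36_center (a point): centre (half-way up, 16 mm above its underside) of the second smallest die: a loose upright steel ring painted blue, 36 mm outside diameter, 32 mm tall, wall 4 mm, a thin bare steel bar across its inside near the top. It starts standing on the table (z = 0) with its z axis up; round, so it can be gripped across its outside at any yaw.
- die48_center (a point): centre (half-way up, 16 mm above its underside) of the second largest die: a loose upright steel ring painted green, 48 mm outside diameter, 32 mm tall, wall 4 mm, a thin bare steel bar across its inside near the top. It starts standing on the table (z = 0) with its z axis up; round, so it can be gripped across its outside at any yaw.
- die60_center (a point): centre (half-way up, 16 mm above its underside) of the largest die: a loose upright steel ring painted black, 60 mm outside diameter, 32 mm tall, wall 4 mm, a thin bare steel bar across its inside near the top. It starts standing on the table (z = 0) with its z axis up; round, so it can be gripped across its outside at any yaw.
- mark1: mark 1 of the row, counted from the robot's left (+y): a flat blue circle 70 mm across with a dot in the middle, printed on the fixed plywood board (85 x 440 mm, 6 mm thick, its top at z = 0.006). Origin at the dot, on the board's top. The marks are 85 mm apart in a straight line; the mark's y axis points along the row towards the lower-numbered marks, x across it, z up.
- mark2: mark 2 of the row, counted from the robot's left (+y): a flat blue circle 70 mm across with a dot in the middle, printed on the fixed plywood board (85 x 440 mm, 6 mm thick, its top at z = 0.006). Origin at the dot, on the board's top. The marks are 85 mm apart in a straight line; the mark's y axis points along the row towards the lower-numbered marks, x across it, z up.
- mark3: mark 3 of the row, counted from the robot's left (+y): a flat blue circle 70 mm across with a dot in the middle, printed on the fixed plywood board (85 x 440 mm, 6 mm thick, its top at z = 0.006). Origin at the dot, on the board's top. The marks are 85 mm apart in a straight line; the mark's y axis points along the row towards the lower-numbered marks, x across it, z up.
- mark4: mark 4 of the row, counted from the robot's left (+y): a flat blue circle 70 mm across with a dot in the middle, printed on the fixed plywood board (85 x 440 mm, 6 mm thick, its top at z = 0.006). Origin at the dot, on the board's top. The marks are 85 mm apart in a straight line; the mark's y axis points along the row towards the lower-numbered marks, x across it, z up.
- stop_red: red bar fixed on the board at one end of the row, 70 mm across the row, 16 mm along it, 14 mm high; it is at either end, its centre 72.5 mm beyond the end mark's centre on the row's line. The same bar in white stands at the other end. Origin at the centre of its underside, on the board's top.
- glue_jar_center (a point): centre of the small amber glue jar with a white cap, 42 mm diameter, 55 mm tall, loose, standing on the table among the dies; to be left alone. A cardboard tape roll (60 mm diameter, 24 mm tall) and a wax cake (40 mm, 18 mm tall) also lie among them. All start in two staggered rows along world y (x about 0.61 and 0.69), centres 95 mm or more apart in a row, 65 mm between rows.
There are look-alikes about, which are no part of the job. What is shaped like the part that bears glue_jar_center but pink is not meant.

How it is judged:
At the end, for the whole second after the job is handed in: From the red stop on, the marks carry the 24, 36, 48 and 60 mm die, each within 12 mm of its mark's centre, flat on the board (tilt under 0.12 rad, centre 18 to 26 mm above the table), same way up, at rest; the glue jar upright (0.2 rad) and within 30 mm of its start (((horizontal distance between stop_red and mark1 below 0.12 m and horizontal distance between die24_center and mark1 below 0.012 m and horizontal distance between die36_center and mark2 below 0.012 m and horizontal distance between die48_center and mark3 below 0.012 m and horizontal distance between die60_center and mark4 below 0.012 m) or (not (horizontal distance between stop_red and mark1 below 0.12 m) and horizontal distance between die24_center and mark4 below 0.012 m and horizontal distance between die36_center and mark3 below 0.012 m and horizontal distance between die48_center and mark2 below 0.012 m and horizontal distance between die60_center and mark1 below 0.012 m)) and height (world z) of die24_center between 0.018 and 0.026 m and angle between each of die24_center, die36_center, die48_center, die60_center's own z axis and vertical below 0.12 rad and linear speed of each of die24, die36, die48, die60 below 0.02 m/s and angular speed of each of die24, die36, die48, die60 below 0.3 rad/s and height (world z) of die36_center between 0.018 and 0.026 m and height (world z) of die48_center between 0.018 and 0.026 m and height (world z) of die60_center between 0.018 and 0.026 m and angle between glue_jar_center's own z axis and vertical below 0.2 rad and distance of glue_jar_center from where it was at the start of the episode below 0.03 m); the robot touches nothing.
It fails at once if the glue jar is tipped by more than 0.5 rad or moved more than 30 mm (angle between glue_jar_center's own z axis and vertical above 0.5 rad or distance of glue_jar_center from where it was at the start of the episode above 0.03 m).
It also fails if it takes over 112 s, if anything falls off the work surface, if the arm or the gripper's body presses on something with over 40 N, if the wrist force passes 120 N, or if a joint passes its speed limit or range.

## Working session

There is one attempt and no reset: what is moved stays moved. The work goes in short steps, each a Python script; the robot and the scene stay as the last script left them, time stands still between calls to the robot, and variables do not carry over. Pictures are saved under pics/ and viewed, about 12 in all and at most 16, crops included, and the job is handed in when it is done.

```bash
mkdir -p pics; ls; python3 - <<'E'
from workcell import bot
import cv2
for n in ("scene","top"):
    c=bot.read_camera(n); cv2.imwrite(f"pics/{n}0.png",c["pixels"])
    print(n,c["fx"],c["fy"],c["cx"],c["cy"],c["R"],c["t"], -c["R"].T@c["t"])
print(bot.current_clock(),bot.current_tool_rot())
E
```

```text
pics
scene 390.3376722793984 390.3376722793984 250.39227164616028 197.73448141372194 [[ 0.16646325  0.98602643  0.00647057]
 [ 0.6245297  -0.10035189 -0.77452705]
 [-0.76305481  0.13297135 -0.63250769]] [-0.11919793 -0.35159917  1.41012683] [ 1.31543026 -0.1052578   0.62036428]
top 498.93210222230925 498.93210222230925 260.520303846859 186.89293012623662 [[-0.00648221 -0.99989671  0.01282736]
 [-0.99406224  0.00504996 -0.10869573]
 [ 0.10861973 -0.01345578 -0.9939923 ]] [0.01589947 0.6122848  0.89451502] [0.51159029 0.02484221 0.95548984]
0.1 [ 2.48228137e+00  1.92438473e+00 -2.39456366e-03]
```

View pics/scene0.png

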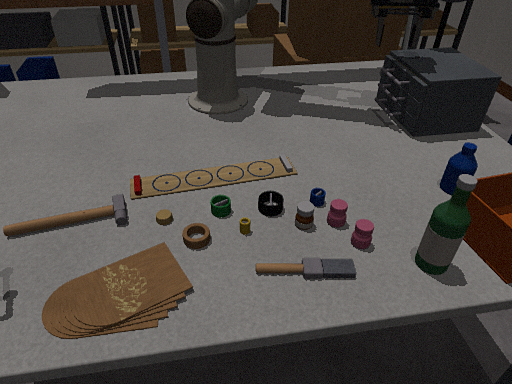

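View pics/top0.png

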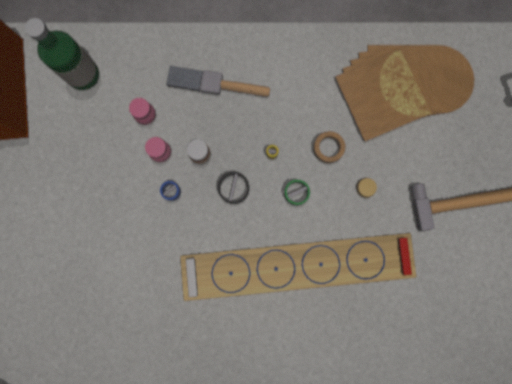

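Top view: white stop at (192,277) on the left (+y), red stop at (405,256) on the right, so mark 4 takes the 24 and mark 1 the 60.

| Item | Top pixel | Scene pixel |
|---|---|---|
| 24 yellow | (272,151) | (245,226) |
| 36 blue | (170,190) | (317,197) |
| 48 green | (295,192) | (221,206) |
| 60 black | (233,187) | (271,204) |

Possible mix-ups:
- Tape roll (329,147), tan
- Wax cake (367,187)
- Glue jar (198,151), white cap over amber
- Two pink jars (157,149) and (142,111), which are look-alikes

I'll segment both views, triangulate, and check with one close crop.

```bash
cat > vis.py <<'E'
import cv2, numpy as np
from workcell import bot
def blob(img,seed,r,kind):
    x0,y0=max(seed[0]-r,0),max(seed[1]-r,0)
    w=img[y0:seed[1]+r+1,x0:seed[0]+r+1]
    h=cv2.cvtColor(w,cv2.COLOR_BGR2HSV).astype(int); H,S,V=h[...,0],h[...,1],h[...,2]
    m={'yellow':(H>20)&(H<36)&(S>110),'blue':(H>100)&(H<130)&(S>100),'green':(H>45)&(H<95)&(S>80),
       'black':(V<60),'ring':(V<105)|(S<75),'amber':(S>60)&(H<25),'red':((H<8)|(H>172))&(S>150)}[kind]
    if kind=='ring': m=m&(H>-1)
    m=m.astype(np.uint8)
    n,l,st,_=cv2.connectedComponentsWithStats(m,connectivity=8)
    k=1+np.argmax(st[1:,4])
    pts=cv2.findNonZero((l==k).astype(np.uint8))
    hull=cv2.convexHull(pts); M=cv2.moments(hull)
    c=np.array([M['m10']/M['m00']+x0,M['m01']/M['m00']+y0])
    return c,cv2.boundingRect(pts)[2:],int(st[k,4]),hull+np.array([x0,y0])
def tri(cams,px):
    A=[]
    for c,p in zip(cams,px):
        P=np.diag([c['fx'],c['fy'],1])@np.c_[c['R'],c['t']]
        u=[p[0]-c['cx'],p[1]-c['cy']]
        A+=[u[0]*P[2]-P[0],u[1]*P[2]-P[1]]
    A=np.array(A); X=np.linalg.lstsq(A[:,:3],-A[:,3],rcond=None)[0]
    return X
def proj(c,X):
    q=c['R']@np.asarray(X)+c['t']; return np.array([q[0]*c['fx']/q[2]+c['cx'],q[1]*c['fy']/q[2]+c['cy']])
E
cat > m.py <<'E'
from vis import *
s=bot.read_camera("scene");t=bot.read_camera("top")
si,ti=s['pixels'].copy(),t['pixels'].copy()
D={'yellow':((245,226),(272,151),14),'blue':((317,197),(170,190),17),'green':((221,206),(295,192),20),'black':((271,204),(233,187),22),
 'm1':((260,169),(231,273),24),'m2':((230,173),(276,269),24),'m3':((199,178),(321,265),24),'m4':((167,183),(366,260),24)}
for n,(a,b,r) in D.items():
    k='ring' if n[0]=='m' else n
    try:
        ra=blob(s['pixels'],a,r if k!='ring' else 14,k); rb=blob(t['pixels'],b,r,k)
        X=tri((s,t),(ra[0],rb[0]))
        print(n,ra[0].round(1),ra[1],rb[0].round(1),rb[1],X.round(4),(proj(s,X)-ra[0]).round(1),(proj(t,X)-rb[0]).round(1))
        cv2.polylines(si,[ra[3]],1,(255,0,255));cv2.polylines(ti,[rb[3]],1,(255,0,255))
    except Exception as e: print(n,e)
A=cv2.resize(si[155:250,125:345],None,fx=3.5,fy=3.5,interpolation=0); B=cv2.resize(ti[125:305,130:420],None,fx=2.65,fy=1.7,interpolation=0)
w=min(A.shape[1],B.shape[1]); 
cv2.imwrite("pics/c1.png",np.vstack([A[:290,:w],B[:,:w]])[:600])
E
python3 m.py
```

```text
yellow [244.6 225.5] (10, 18) [271.6 150.9] (12, 13) [ 0.6831 -0.0089  0.0174] [-0.5 -0. ] [-0.3 -0.1]
blue [317.3 196.6] (16, 19) [169.6 189.9] (18, 19) [0.6094 0.184  0.017 ] [-0.2  0. ] [-0.2 -0. ]
green [220.5 205.6] (20, 22) [296.6 191.9] (24, 25) [ 0.6045 -0.0551  0.0165] [-0.6 -0. ] [-0.5 -0.1]
black [270.6 204. ] (26, 27) [224.9 178.5] (17, 17) [0.6284 0.0732 0.0248] [ 4.2 -0.2] [3.2 0.6]
m1 [260.  164.8] (29, 22) [230.5 273.1] (40, 41) [0.4538 0.0696 0.0186] [-0.4  0. ] [-0.4 -0.1]
m2 [229.7 169.2] (29, 23) [276.2 273.3] (47, 45) [ 0.4525 -0.0147  0.0123] [-0.9 -0. ] [-0.8 -0.1]
m3 [198.6 174.1] (29, 23) [320.5 264.2] (40, 41) [ 0.4688 -0.098   0.0172] [-0.4 -0. ] [-0.4 -0. ]
m4 [166.3 179.2] (29, 23) [365.2 259.7] (40, 41) [ 0.4764 -0.182   0.0159] [-0.5 -0.1] [-0.4 -0. ]
```

View pics/c1.png

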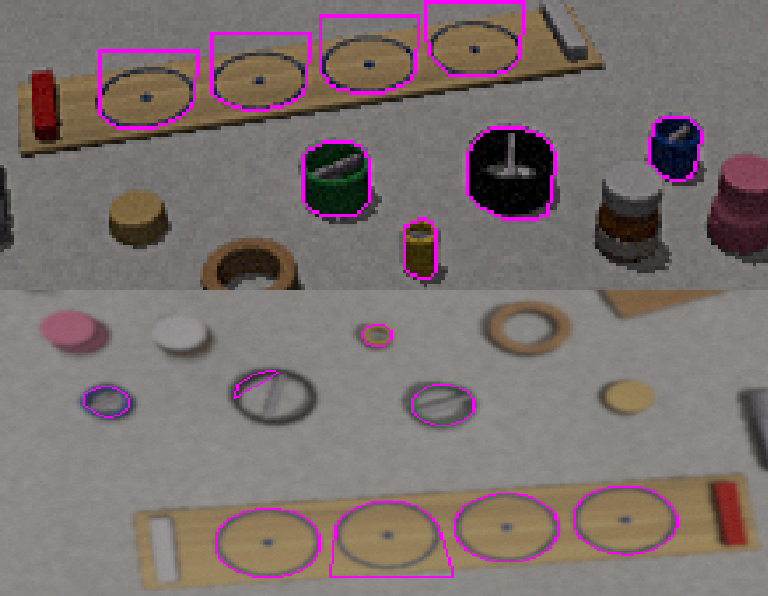

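The crop confirms the choice: four painted rings with bars, and the amber jar is clear of the pink ones. The mark and black-die outlines leaked, so I'll redo those using the mark dots and a looser black threshold.

```bash
cat > m2.py <<'E'
from vis import *
s=bot.read_camera("scene");t=bot.read_camera("top")
def dot(img,p,r):
    w=img[p[1]-r:p[1]+r+1,p[0]-r:p[0]+r+1].max(axis=2).astype(float)  # brightness
    d=np.clip(np.median(w)-12-w,0,None); y,x=np.mgrid[-r:r+1,-r:r+1]
    return np.array([p[0]+(d*x).sum()/d.sum(),p[1]+(d*y).sum()/d.sum()])
M=[]
for n,a,b in (('m1',(260,169),(231,273)),('m2',(230,173),(276,269)),('m3',(199,178),(321,265)),('m4',(167,183),(366,260))):
    pa,pb=dot(s['pixels'],a,3),dot(t['pixels'],b,5); X=tri((s,t),(pa,pb)); M.append(X)
    print(n,pa.round(1),pb.round(1),X.round(4))
M=np.array(M); print(np.diff(M,axis=0).round(4),np.linalg.norm(np.diff(M,axis=0)[:,:2],axis=1))
i=t['pixels'].max(axis=2)[160:216,206:262]
for th in (75,85,95):
    pts=cv2.findNonZero((i<th).astype(np.uint8))
    n,l,st,_=cv2.connectedComponentsWithStats((i<th).astype(np.uint8)); k=1+np.argmax(st[1:,4])
    h=cv2.convexHull(cv2.findNonZero((l==k).astype(np.uint8))); m=cv2.moments(h)
    pb=np.array([206+m['m10']/m['m00'],160+m['m01']/m['m00']])
    print(th,pb,st[k],tri((s,t),((270.6,204),pb)))
E
python3 m2.py
```

```text
m1 [260.  168.5] [230.4 272.9] [0.4533 0.0701 0.0058]
m2 [230.  172.8] [275.6 268.3] [ 0.4612 -0.0144  0.0067]
m3 [198.6 177.7] [320.5 263.9] [ 0.4688 -0.0992  0.0058]
m4 [166.2 182.4] [365.1 259.4] [ 0.4766 -0.1838  0.0062]
[[ 0.0079 -0.0845  0.0009]
 [ 0.0076 -0.0848 -0.0008]
 [ 0.0078 -0.0846  0.0004]] [0.08488923 0.08513074 0.08497922]
75 [232.68315743 187.12972735] [ 11  12  32  32 236] [0.61446125 0.0655129  0.01347279]
85 [232.56036828 187.01150868] [ 11  11  32  33 317] [0.61465193 0.06563843 0.01362105]
95 [232.71425691 186.89352692] [ 11  11  33  33 390] [0.61487129 0.065429   0.01382622]
```

Marks check out: spacing 85 mm, height about 6 mm. Dies triangulate to a mid-height of 14–17 mm. Starting with blue, jaws along y to stay clear of the pink jar.

```bash
cat > act.py <<'E'
from vis import *
from scipy.spatial.transform import Rotation as Ro
DIE={36:(.6094,.184),24:(.6831,-.0089),48:(.6045,-.0551),60:(.6147,.0655)}
MARK={60:(.4533,.0701),48:(.4610,-.0144),36:(.4688,-.0992),24:(.4766,-.1838)}
def rot(a,p):   # tool down, jaws along world angle a; half-turn variant nearest in joint 6
    best=None
    for b in (a,a+np.pi):
        R=Ro.from_matrix(np.array([[np.cos(b),np.sin(b),0],[np.sin(b),-np.cos(b),0],[0,0,-1]])).as_rotvec()
        q=bot.inverse_kinematics(p,R)
        if q is not None:
            d=abs(np.array(q)-bot.current_joints()).max()
            if best is None or d<best[0]: best=(d,R)
    return best[1]
def move(d,a):
    x,y=DIE[d]; mx,my=MARK[d]
    R=rot(a,[x,y,.12])
    bot.goto([x,y,.12],R); bot.set_gripper(min(1,(d+22)/92),25)
    bot.line_to([x,y,.006],max_speed=.12)
    bot.set_gripper(0,25); op=bot.current_opening()*92
    bot.line_to([x,y,.12],max_speed=.15); f=bot.current_contact_force()
    print(d,"grip width",round(op,1),"lifted",round(bot.current_opening()*92,1),"F",np.round(f,1))
    if abs(op-d)>5: raise SystemExit("bad grasp")
    bot.goto([mx,my,.12],R)
    bot.line_to([mx,my,.03],max_speed=.12); bot.line_to([mx,my,.0125],max_speed=.04)
    print("placed F",np.round(bot.current_contact_force(),1))
    bot.set_gripper(min(1,(d+22)/92)); bot.line_to([mx,my,.12],max_speed=.15)
    print("t",bot.current_clock())
E
python3 - <<'E'
from act import *
move(36,np.pi/2)
for n in("scene","top"): cv2.imwrite(f"pics/{n}1.png",bot.read_camera(n)["pixels"])
E
```

```text
36 grip width 35.2 lifted 35.4 F [-0.  -0.9 -1.2]
placed F [-2.3 -0.2  4.3]
t 9.6667
```

View pics/scene1.png

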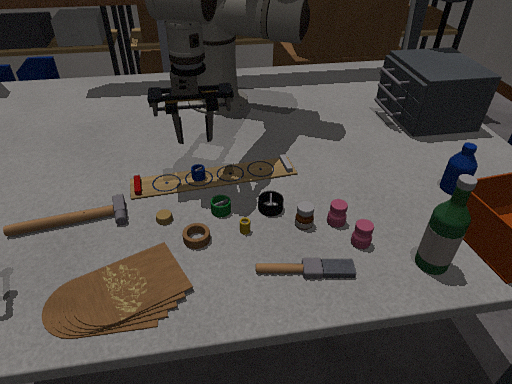

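Blue stands on mark 3 at (198,173) and nothing else moved. Next the other three, with jaws along x.

```bash
python3 - <<'E'
from act import *
for d in (24,48,60): move(d,0)
bot.goto([.25,.45,.25],rot(0,[.25,.45,.25]))
for n in("scene","top"): cv2.imwrite(f"pics/{n}2.png",bot.read_camera(n)["pixels"])
a=cv2.imread("pics/scene2.png")[145:265,120:390];b=cv2.imread("pics/top2.png")[125:305,130:430]
cv2.imwrite("pics/c2.png",np.vstack([cv2.resize(a,(600,266)),cv2.resize(b,(600,334))]))
print(bot.current_clock())
E
```

```text
24 grip width 23.7 lifted 23.3 F [ 0.3 -0.2 -0.4]
placed F [-2.3  1.1  3.4]
t 18.15
48 grip width 47.0 lifted 47.6 F [-0.8 -0.  -2. ]
placed F [-3.1  0.3  4. ]
t 25.425
60 grip width 60.2 lifted 59.8 F [-0.5  0.1 -3.1]
placed F [-3.1 -0.6  3.9]
t 32.55
34.3
```

View pics/c2.png

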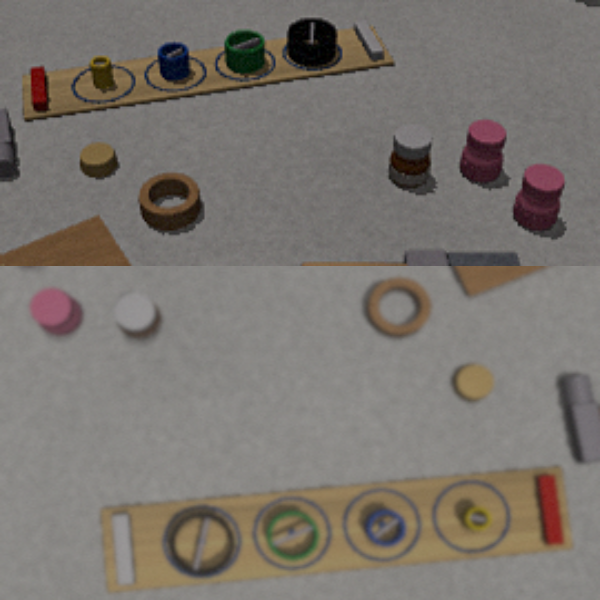

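All four stand in order (yellow, blue, green, black from red to white). A numerical check of the centres follows.

```bash
python3 - <<'E'
from act import *
s=bot.read_camera("scene");t=bot.read_camera("top")
for d,k,r in((24,'yellow',14),(36,'blue',16),(48,'green',18),(60,'black',20)):
    P=[*MARK[d],.022]
    for c,nm in((s,'scene'),(t,'top')):
        p=proj(c,P); img=c['pixels']
        if k=='yellow': # strong yellow vs plywood
            h=cv2.cvtColor(img,cv2.COLOR_BGR2HSV); img=img.copy(); img[h[...,1]<165]=0
        if k=='black' and nm=='top':
            img=np.where(img.max(axis=2,keepdims=True)<75,0,255).astype(np.uint8).repeat(3,2)
        b=blob(img,tuple(p.round().astype(int)),r,k); print(d,nm,"expected",p.round(1),"seen",b[0].round(1),b[1])
    	
E
```

```text
24 scene expected [164.8 177.4] seen [165.4 177.4] (10, 14)
24 top expected [366.5 259.7] seen [368.4 260.6] (12, 12)
36 scene expected [197.5 172.6] seen [197.7 172.1] (14, 17)
36 top expected [321.1 264.2] seen [317.5 264.4] (10, 17)
48 scene expected [229.2 168. ] seen [229.7 167.9] (18, 19)
48 top expected [275.4 268.8] seen [275.7 269.6] (26, 26)
60 scene expected [259.8 163.6] seen [260.5 164.7] (24, 24)
60 top expected [229.7 273.4] seen [229.9 274.2] (34, 35)
```

```bash
python3 -c "
from workcell import bot
bot.hold(0.5);bot.job_done();print(bot.current_clock())"
```

```text
the job is handed in; nothing more can be done
the job is handed in; nothing more can be done
```

The four dies are set out and the job is handed in, at about 35 s on the robot's clock. From the red stop, at the −y end, they stand as 24 on mark 4, 36 on mark 3, 48 on mark 2 and 60 on mark 1.

- **Grasps:** all four closed at the right width (23.7, 35.2, 47.0 and 60.2 mm), and contact force at placing was only about 4–5 N.
- **Positions:** in both final views the dies lie within about 2 pixels (roughly 4 mm) of where they should be, against the 12 mm limit. They look flat and upright. I did not measure tilt or final height separately.
- **Poor reading:** the top-view outline of the 36 mm die covered only part of it (10 of about 18 pixels wide), so its 3.6-pixel offset there is not reliable. The scene view puts it within 1 pixel.
- **Glue jar:** by eye it stands upright where it was in the last picture. I did not measure its position.

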